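# Clamp a pellet die in a hand-pumped bench press

## Robot

A 6-joint arm with a two-finger parallel gripper is mounted at the origin on the work surface. World frame = base frame: x ahead of the robot, y to its left, z up, the work surface at z = 0. Lengths are in m, angles in degrees, forces in N, time in s.
With the tool pointing down it reaches from about 0.375 to 0.9 m from the base axis. Payload 3.1 kg.
Tool frame: the origin (TCP) lies on the centre line of the jaws, within the pads' length; the fingertips stand 8 mm ahead of it and the grasp point (between the pads) lies 11 mm behind it (bot.tip_extent is the distance from the TCP to the fingertips, in m); z points along the fingers, y is the line along which they close (so a half turn about z gives the same grasp; the last joint's range is limited). The gripper opens to 87 mm and grips with 3 to 60 N. Pads are 19 mm wide; open, the fingers measure 117 mm over their backs; the gripper's body (75 mm by 190 mm) begins 51 mm behind the grasp point.
Start: joints at [-85.743, 30.224, 82.088, -0, 67.689, -10.227], TCP at [0.156, -0.605, 0.231] pointing down, gripper open.
Joint ranges: [-176.69, 176.69], [-43.24, 126.21], [12.49, 139.97], [-82, 262], [0, 151.66], [-163.58, 163.58]. Speed limits (degrees/s): [159.86, 159.86, 180, 180, 180, 180].

## Interface

Orientations are given as a 3x3 rotation matrix whose columns are the frame's x, y, z axes.
In Python, from rig import bot, vision, workorder gives the robot as it stands.
- The arm moves only by the shell command python3 -m handwheel 'ROWS'. ROWS is JSON, a list of rows, each an object with "delta_rot": the turn, a rotation vector about the tool's x, y, z in rad, a list of three; "xyz": the shift along the tool's x, y, z in mm, a list of three; "hand": the closure, from -1 (fully open) to 1 (shut). A call has exactly 5 rows; each row is the pose to reach, as a shift and turn from the pose commanded when the call began, along the tool's axes at that moment; what a row does not reach only later rows make up. A row lasts 1/8 s, in which the tool goes at most 62.5 mm and 10.7 degrees, less where a joint would pass 70% of its speed; a pose out of reach is approached as far as the arm can. A call with a gripper value outside its range is refused whole. The fingers move at their own pace and stop on an object; the grip force is fixed at half the most. Time passes only in rows, so rows that repeat a pose let the fingers close, or fill a call up. It gives the time, the measured TCP pose, the force, the opening and the grip force at its end, in the units of the state.
- bot.read_state(): the state, without advancing time (a new reading comes with each control period).
- vision.capture(name): name is "side" or "top" or "wrist"; returns the picture (480x640x3 uint8, red, green, blue); there is no depth.
- vision.camera_model(name): a dict with "camera_matrix" (3x3 intrinsics, pixels), "dist_coeffs" ([k1, k2, p1, p2, k3] as OpenCV has them; the pictures are not rectified), "camera_from_world" (4x4, takes a point from world to camera coordinates). Camera axes: x right, y up, looking along -z (the intrinsics and any distortion apply to the point x, -y, -z); pixel columns grow to the right and rows downward; lengths in m; the calibration is good to about 2 mm. A picture is of the moment at which its call begins: read the wrist's pose just before it. camera_model takes no time and is no camera call; for the wrist camera it gives the pose at the moment of the call.
- workorder.hand_in(): hands the job in; it is judged then, once.
The state is a dict: "time_s": time; "joint_positions": joint angles; "qvel": joint speeds; "tau": joint torques, N m; "position": TCP position; "tcp_rot": TCP orientation; "force": force on the tool from outside, world axes, zero at the start; "moment": the same for the moment, N m; "opening": opening from 0.0 (shut) to 1.0 (fully open); "grasp_force": force on a finger pad.
Only numpy, scipy, OpenCV 4.12 (cv2) and the standard library are available. Lean on these libraries where they do the work, as an engineer would, in place of code of your own. Each camera call takes 0.05 s, during which the arm holds its last target. There are 200 camera calls.

## Task

Stand the stepped steel die upright on the press's lower plate, pushed back against its two stop pins, and let go of it. Then work the press's hand lever through full strokes, right down and all the way back up each time, until the die is clamped firmly under the upper pad (the lever goes hard part-way down; do not force it beyond that), and let the lever come back up. Leave the other things on the bench as they are.

Things in the scene. Friction and masses are not known exactly. Their poses are not given: they have to be found in the camera images.
- die_mid (a point): pellet die, loose, 0.37 to 0.63 kg: a steel cylinder 40 mm in diameter and 52 mm high with a narrower plunger 22 mm in diameter and 14 mm high on top of it (66 mm high in all), standing upright on the bench. This point is on its axis half-way up, 33 mm above its underside; z is its axis, up
- plate (a point): lower plate, 80 mm deep (x = -45 to 35 mm) by 74 mm wide, raised by the pump (66 mm travel; stays up). Point: on its top face, under the pad, 90 to 92 mm above the bench at the start; x points back into the press, y left seen from its front, z up. Two stop pins (8 mm diameter, 12 mm high) stand at x = 15 mm, y = -18 and +18 mm: a die against both has its axis at this point
- anvil: upper pad of the press: a steel disc 36 mm in diameter on a fixed screw spindle, straight above the plate; origin at the centre of its underside (unloaded). It gives up to 6 mm upwards on a stiff spring, 10 N per mm. Its height differs from start to start: 26 to 40 mm above the top of a die standing on the fully lowered plate
- lever (a joint): hand lever on the press's right (-y) side: 0 is fully up (its spring holds it there, sloping up 40 degrees towards the front), 0.62 rad fully down on its stop. Going down it lifts the plate 30 mm per rad; going up the plate stays. The pump takes a new bite every 11 mm of plate travel only, so a stroke not let fully up adds nothing
- lever_grip (a point): centre of the lever's T-handle: a black bar 18 mm in diameter and 80 mm long, along the press's y, at the end of the lever, 200 mm from the pivot. It goes down with the lever from about 184 to 71 mm above the bench
- lever_pivot (a point): the lever's pivot, 55 mm above the bench, 125 mm to the right of the plate's centre; its axis is the press's y. The lever needs about 7 to 12 N straight down on its handle while the plate is free, less before the pump bites; once the die meets the pad the force climbs; 5 to 8 N more than the most a free stroke took is a firm clamp; 30 N is too much
- slug: bystander: plain steel cylinder, 40 mm in diameter, 30 mm high; origin at the centre of its underside
- spool_mid (a point): bystander: steel spool with two flanges 48 mm in diameter, 40 mm high; point at its centre
- amber: bystander: amber glass bottle, 60 mm in diameter, 130 mm high; origin at its underside
- jar: bystander: glass jar, 84 mm in diameter, 110 mm high; origin at its underside
- beaker: bystander: glass beaker, 72 mm in diameter, 95 mm high; origin at its underside
- mortar: bystander: white ceramic mortar bowl, 90 mm in diameter, 50 mm high; origin at its underside
- press: fixed grey C-frame bench press, open at the front (-x), back and right; origin on the bench straight under the plate's centre, axes as the plate's. Base 62 mm high, x = -55 to 75 mm, y = -85 to 135 mm; column on the left, y = 65 to 135 mm, x = -45 to 45 mm; overhanging head 244 to 310 mm above the bench, x = -26 to 26 mm
Mind the look-alikes: they are no part of the job. Leave any green, pink or turquoise look-alike of the part that bears die_mid alone.

How it is judged:
By the outcome, as a careful person would: the job done as asked, in the order asked, and still so for the second after the job is handed in, with the robot touching nothing.
It also fails if it takes over 70 s, if anything falls off the work surface, if the arm or the gripper's body presses on something with over 40 N, if the wrist force passes 120 N, or if a joint passes its speed limit or range.

## Working session

There is one attempt and no reset: what is moved stays moved. The work goes in short steps, Python scripts to look and compute and a shell command to move; the robot and the scene stay as the last step left them, time stands still between calls to the robot, and variables do not carry over. Pictures are saved under pics/ and viewed, at most 10 in all, crops included, and the job is handed in when it is done.

```bash
mkdir -p pics; ls; python3 - <<'E'
from rig import bot, vision
import cv2,numpy as np
a=vision.capture("top");b=vision.capture("side")
cv2.imwrite("pics/top.png",a[:,:,::-1]);cv2.imwrite("pics/side.png",b[:,:,::-1])
s=bot.read_state();print(s["position"],s["tcp_rot"],s["force"])
for n in("top","side"):
    m=vision.camera_model(n);T=np.array(m["camera_from_world"]);print(n,-T[:3,:3].T@T[:3,3],np.round(T[:3,:3],2).tolist(),m["camera_matrix"],m["dist_coeffs"])
E
```

```text
pics
[ 0.15629337 -0.60448289  0.22967658] [[ 9.68209863e-01  2.50139228e-01 -1.68182946e-04]
 [ 2.50139083e-01 -9.68208008e-01  1.92156890e-03]
 [ 3.17823687e-04 -1.90255109e-03 -9.99998140e-01]] [-0.56119804 -0.14419711 -0.12771879]
top [0.36372562 0.01898112 1.25705187] [[-0.02, -1.0, 0.03], [0.99, -0.01, 0.15], [-0.15, 0.03, 0.99]] [[448.06862406   0.         315.8793428 ]
 [  0.         448.06862406 243.26516506]
 [  0.           0.           1.        ]] [-0.10920078  0.          0.          0.          0.        ]
side [0.03401738 0.62911409 0.82835281] [[-0.79, -0.61, -0.0], [0.4, -0.51, 0.76], [-0.47, 0.6, 0.65]] [[494.4498366   0.        321.0177909]
 [  0.        494.4498366 245.698227 ]
 [  0.          0.          1.       ]] [-0.10161913  0.          0.          0.          0.        ]
```

View pics/top.png

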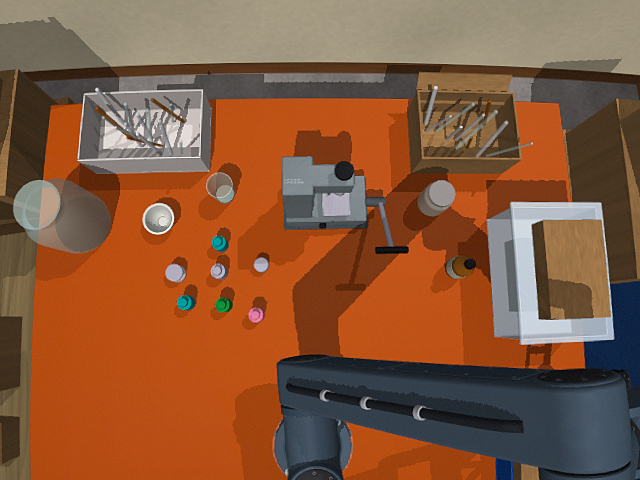

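View pics/side.png

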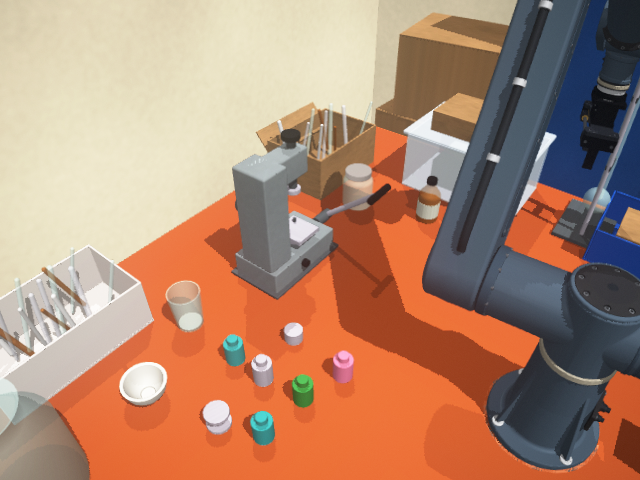

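The top view shows the press at (325,195), with its open front facing the robot and the handle at (391,250). There are three steel-grey candidates:
- top (175,272) / side (217,416): looks like the flanged spool
- top (218,270) / side (262,370): stepped, with a narrower plunger, so it fits the die
- top (261,265) / side (293,333): the short plain slug

The green, pink and turquoise pieces are decoys. I'll confirm the choice in an enlarged crop.

```bash
cat > h.py <<'E'
import cv2,numpy as np
from rig import bot,vision
def ray(n,uv,m=None):
    m=m or vision.camera_model(n);T=np.array(m["camera_from_world"])
    p=cv2.undistortPoints(np.array(uv,float).reshape(-1,1,2),np.array(m["camera_matrix"]),np.array(m["dist_coeffs"])).reshape(-1,2)
    d=np.c_[p[:,0],-p[:,1],-np.ones(len(p))]@T[:3,:3]
    return -T[:3,:3].T@T[:3,3],d
def onz(n,uv,z,m=None):
    c,d=ray(n,uv,m);return c+d*((z-c[2])/d[:,2])[:,None]
def tri(a,uva,b,uvb,ma=None,mb=None):
    c1,d1=ray(a,[uva],ma);c2,d2=ray(b,[uvb],mb)
    t=np.linalg.lstsq(np.c_[d1[0],-d2[0]],c2-c1,rcond=None)[0]
    p,q=c1+t[0]*d1[0],c2+t[1]*d2[0];return (p+q)/2,np.linalg.norm(p-q)
def proj(n,P,m=None):
    m=m or vision.camera_model(n);T=np.array(m["camera_from_world"])
    X=np.atleast_2d(P)@T[:3,:3].T+T[:3,3];X=X*[1,-1,-1]
    return cv2.projectPoints(X,np.zeros(3),np.zeros(3),np.array(m["camera_matrix"]),np.array(m["dist_coeffs"]))[0].reshape(-1,2)
E
python3 - <<'E'
from h import *
a=cv2.imread("pics/top.png");b=cv2.imread("pics/side.png")
def crop(i,x,y,w,h):return cv2.resize(i[y:y+h,x:x+w],(400,300),interpolation=cv2.INTER_CUBIC)
c=np.vstack([np.hstack([crop(a,150,225,132,99),crop(a,275,148,144,108)]),np.hstack([crop(b,180,310,176,132),crop(b,220,120,184,138)])])
cv2.imwrite("pics/c1.png",c)
hsv=cv2.cvtColor(a,cv2.COLOR_BGR2HSV)
m=((hsv[...,1]<70)&(hsv[...,2]>90)).astype(np.uint8)
n,l,st,ce=cv2.connectedComponentsWithStats(m)
for i in range(1,n):
    if st[i,4]>60 and 140<ce[i][0]<430 and 140<ce[i][1]<330:print("top",st[i],ce[i].round(1))
blk=(hsv[...,2]<45).astype(np.uint8)
n,l,st,ce=cv2.connectedComponentsWithStats(blk)
for i in range(1,n):
    if st[i,4]>40 and 280<ce[i][0]<430 and 140<ce[i][1]<330:print("blk",st[i],ce[i].round(1))
print(onz("top",[[218,269]],.066),onz("side",[[262,360]],.066),tri("top",(391,250),"side",(379,196)))
E
```

```text
top [ 282  156   85   67 3653] [322.9 190.5]
top [208 173  27  30 422] [224.2 188.6]
top [367 200  26  46 231] [383.9 221.2]
top [143 203  31  32 786] [158.  218.3]
top [254 257  15  16 177] [260.8 264.3]
top [211 263  16  17 181] [217.8 271.1]
top [165 264  21  18 296] [175.3 272.6]
blk [335 161  19  20 281] [343.6 170.4]
blk [375 247  33   7 194] [391.2 249.5]
[[0.47617798 0.2448552  0.066     ]] [[0.46891211 0.25158117 0.066     ]] (array([ 0.50713124, -0.19765723,  0.17737406]), np.float64(0.00022305135508806785))
```

View pics/c1.png

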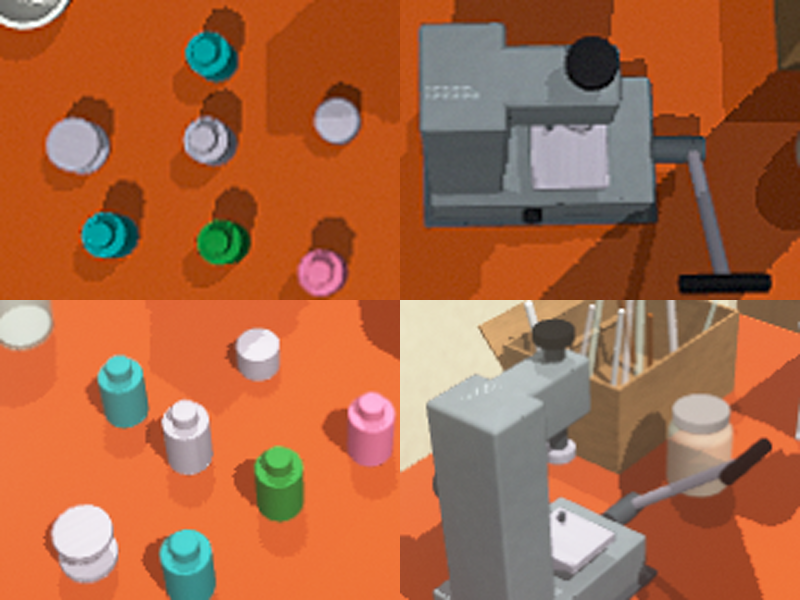

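The crop confirms it: the stepped steel piece has its plunger top at top px (218.3,269.2) and side px (261.4,358.4), and its neighbours are the spool and the slug. The plate's front edge is at top (323,216) to (350,216), and the base's front top corners are (285,222) and (366,222).

```bash
python3 - <<'E'
from h import *
np.set_printoptions(precision=4,suppress=True)
print("die",tri("top",(218.3,269.2),"side",(261.4,358.4)))
F=onz("top",[[323.2,215.7],[349.5,215.7]],.091);print("plate front",F)
B=onz("top",[[284.7,222.5],[366,221.8]],.062);print("base front",B,np.linalg.norm(B[1]-B[0]))
for P in(F,B):
    d=P[1]-P[0];print("yaw",np.degrees(np.arctan2(d[0],-d[1])))
g=np.array([.507,-.198]);a=cv2.imread("pics/top.png");h=cv2.cvtColor(a,cv2.COLOR_BGR2HSV)
m=(h[240:262,370:412,2]<45);ys,xs=np.nonzero(m);H=onz("top",np.c_[xs+370,ys+240],.184)[:,:2]
c,s,an=cv2.minAreaRect((H*1000).astype(np.float32));print("handle",c,s,an)
# base corner/plate -> plate centre for yaws
for y in(-4,-2,0,2,4):
    r=np.radians(y);ex=np.array([np.cos(r),np.sin(r)]);ey=np.array([-ex[1],ex[0]])
    print(y,"from plate",F.mean(0)[:2]+.045*ex,"base",B.mean(0)[:2]+.055*ex-.025*ey,"lever",np.array(c)/1000+.153*ex+.125*ey)
E
```

```text
die (array([0.4765, 0.2456, 0.0583]), np.float64(0.00044667982717591697))
plate front [[ 0.6127 -0.037   0.091 ]
 [ 0.6121 -0.1072  0.091 ]]
base front [[ 0.6011  0.0665  0.062 ]
 [ 0.6009 -0.1551  0.062 ]] 0.22160635049158056
yaw -0.514655606884922
yaw -0.059737860461003704
handle (506.1712341308594, -196.6539306640625) (79.0608901977539, 14.725666999816895) 89.31918334960938
-4 from plate [ 0.6573 -0.0752] base [ 0.6541 -0.0731] lever [ 0.6675 -0.0826]
-2 from plate [ 0.6574 -0.0737] base [ 0.6551 -0.0712] lever [ 0.6634 -0.0771]
0 from plate [ 0.6574 -0.0721] base [ 0.656  -0.0693] lever [ 0.6592 -0.0717]
2 from plate [ 0.6574 -0.0705] base [ 0.6568 -0.0674] lever [ 0.6547 -0.0664]
4 from plate [ 0.6573 -0.069 ] base [ 0.6576 -0.0654] lever [ 0.6501 -0.0613]
```

```bash
cat >> h.py <<'E'
from scipy.spatial.transform import Rotation as R
def rot(a,t,flip=0):
    a,t=np.radians([a,t]);z=np.array([np.cos(t)*np.cos(a),np.cos(t)*np.sin(a),-np.sin(t)])
    y=np.array([np.sin(a),-np.cos(a),0])*(-1 if flip else 1)
    return np.c_[np.cross(y,z),y,z]
def to(p,M,p0=None,M0=None):
    s=bot.read_state();p0=s["position"] if p0 is None else p0;M0=np.array(s["tcp_rot"]) if M0 is None else M0
    d=M0.T@(np.array(p)-p0)*1000;r=R.from_matrix(M0.T@M).as_rotvec()
    print("xyz",d.round(1).tolist(),"rot",r.round(4).tolist(),"|d|",np.linalg.norm(d).round(),"deg",np.degrees(np.linalg.norm(r)).round(1))
E
python3 - <<'E'
from h import *
np.set_printoptions(precision=3,suppress=True)
a=cv2.imread("pics/top.png")
for n,uv,z in[("slug",(260.8,263.5),.03),("spool",(174.5,272.3),.04),("teal",(219,241.5),.06),("green",(223,304),.06),("pink",(256,314.5),.06),("teal2",(185.5,302.5),.06),("die",(218.3,269.2),.066),("beaker",(218,183),.095)]:
    print(n,onz("top",[uv],z)[0])
M=rot(95,35);d=np.array([.476,.245,.12])-.10*M[:,2];print(d)
to([.42,-.15,.33],np.array(bot.read_state()["tcp_rot"]))
for f in(0,1):to(d,rot(95,35,f),np.array([.42,-.15,.33]))
E
```

```text
slug [0.493 0.134 0.03 ]
spool [0.471 0.369 0.04 ]
teal [0.551 0.244 0.06 ]
green [0.383 0.232 0.06 ]
pink [0.355 0.144 0.06 ]
teal2 [0.388 0.332 0.06 ]
die [0.476 0.244 0.066]
beaker [0.705 0.244 0.095]
[0.483 0.163 0.177]
xyz [369.0, -374.3, -99.5] rot [0.0, 0.0, 0.0] |d| 535.0 deg 0.0
xyz [139.5, -287.3, 153.2] rot [0.6694, 0.7905, -1.2889] |d| 354.0 deg 94.7
xyz [139.5, -287.3, 153.2] rot [0.8244, -0.6981, 1.5874] |d| 354.0 deg 110.0
```

```bash
python3 -m handwheel '[{"delta_rot":[0,0,0],"xyz":[60,-20,-100],"hand":-0.38},{"delta_rot":[0,0,0],"xyz":[120,-80,-100],"hand":-0.38},{"delta_rot":[0,0,0],"xyz":[170,-125,-100],"hand":-0.38},{"delta_rot":[0,0,0],"xyz":[215,-170,-100],"hand":-0.38},{"delta_rot":[0,0,0],"xyz":[260,-215,-100],"hand":-0.38}]'
python3 -m handwheel '[{"delta_rot":[0,0,-0.18],"xyz":[45,-45,0],"hand":-0.38},{"delta_rot":[0,0,-0.36],"xyz":[90,-90,0],"hand":-0.38},{"delta_rot":[0,0,-0.54],"xyz":[109,-155,0],"hand":-0.38},{"delta_rot":[0,0,-0.72],"xyz":[109,-215,0],"hand":-0.38},{"delta_rot":[0,0,-0.9],"xyz":[109,-270,0],"hand":-0.38}]'
python3 - <<'E'
from h import *
s=bot.read_state();print(s["position"],s["joint_positions"],s["time_s"])
M=rot(95,35);to(np.array([.476,.245,.12])-.10*M[:,2],M)
E
```

```text
time_s: 0.72
position: [0.3221, -0.3838, 0.3278]
tcp_rot: [[0.968, 0.25, 0.0], [0.25, -0.968, -0.0], [0.0, 0.0, -1.0]]
force: [1.4, -0.2, 0.2]
opening: 0.694
grasp_force: 0.0
time_s: 1.35
position: [0.3585, -0.0946, 0.3273]
tcp_rot: [[0.4, 0.916, -0.0], [0.916, -0.4, 0.001], [0.001, -0.001, -1.0]]
force: [1.0, 0.8, 0.4]
opening: 0.687
grasp_force: 0.0
[ 0.35848535 -0.09460547  0.32734366] [-3.22289301e+01  2.12891921e+00  1.07143201e+02  3.10973283e-02
  7.07719513e+01 -8.63869602e+00] 1.35
xyz [286.2, 11.0, 150.2] rot [0.2389, 0.9385, -0.4602] |d| 323.0 deg 61.4
```

```bash
python3 -m handwheel '[{"delta_rot":[0.04,0.16,-0.08],"xyz":[50,2,0],"hand":-0.38},{"delta_rot":[0.08,0.31,-0.15],"xyz":[100,4,20],"hand":-0.38},{"delta_rot":[0.12,0.47,-0.23],"xyz":[155,6,40],"hand":-0.38},{"delta_rot":[0.16,0.63,-0.31],"xyz":[210,8,60],"hand":-0.38},{"delta_rot":[0.2,0.78,-0.38],"xyz":[250,10,80],"hand":-0.38}]'
python3 - <<'E'
from h import *
s=bot.read_state();print(s["position"],s["joint_positions"],s["time_s"])
M=rot(95,35);to(np.array([.476,.245,.12])-.10*M[:,2],M)
m=vision.camera_model("wrist");w=vision.capture("wrist");cv2.imwrite("pics/w1.png",w[:,:,::-1])
import json;json.dump({k:np.array(v).tolist() for k,v in m.items()},open("w1.json","w"))
print(proj("wrist",[[.476,.245,.066],[.476,.245,0]],m))
E
```

```text
time_s: 1.98
position: [0.4706, 0.129, 0.2473]
tcp_rot: [[0.023, 0.999, -0.024], [0.694, 0.001, 0.72], [0.72, -0.034, -0.694]]
force: [0.1, 0.0, 0.3]
opening: 0.686
grasp_force: 0.0
[0.47062223 0.12898664 0.24732382] [-23.32371367  26.21563092 106.10181122  42.14249796  76.13851083
 -43.7793761 ] 1.975
xyz [-26.2, 14.9, 73.0] rot [0.0449, 0.1546, -0.0808] |d| 79.0 deg 10.3
[[326.72736651 257.09330246]
 [327.14793128 282.77868199]]
```

View pics/w1.png

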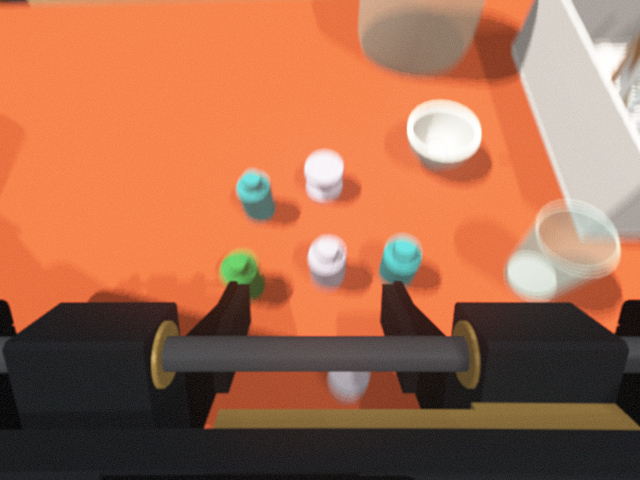

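The wrist view shows the die's plunger top at about (328,246), between green (240,262) and turquoise (402,248). I'll cross-check its position.

```bash
python3 - <<'E'
from h import *
import json
m=json.load(open("w1.json"));g=cv2.imread("pics/w1.png")
T=np.array(m["camera_from_world"]);print("cam",-T[:3,:3].T@T[:3,3])
h=cv2.cvtColor(g,cv2.COLOR_BGR2HSV);k=((h[...,1]<90)&(h[...,2]>100)).astype(np.uint8);k[:, :295]=0;k[:,360:]=0;k[:225]=0;k[300:]=0
ys,xs=np.nonzero(k);print("blob",xs.min(),xs.max(),ys.min(),ys.max())
print(onz("wrist",[[328,245]],.066,m),onz("top",[[218.3,269.2]],.066),onz("side",[[261.4,358.4]],.066))
print("bottom edge near",onz("wrist",[[328,ys.max()]],0,m),"side/lat",proj("wrist",[[.476,.225,0],[.476,.225,.052],[.476,.265,.052]],m))
print(tri("wrist",(328,245),"top",(218.3,269.2),m),tri("wrist",(328,245),"side",(261.4,358.4),m))
E
```

```text
cam [0.47647075 0.07441219 0.41188793]
blob 308 345 235 286
[[0.47744174 0.25853846 0.066     ]] [[0.47563497 0.24404449 0.066     ]] [[0.47232969 0.2495563  0.066     ]]
bottom edge near [[0.47691578 0.2410669  0.        ]] side/lat [[327.37288299 299.49987606]
 [327.06897806 281.34461794]
 [326.59659679 245.85505285]]
(array([0.47474484, 0.23773167, 0.10342094]), np.float64(0.005412827885420743)) (array([0.47381153, 0.25340939, 0.07078653]), np.float64(0.008544048945718329))
```

```bash
python3 - <<'E'
from h import *
M=rot(95,35);to(np.array([.476,.249,.040])-.085*M[:,2],M)
E
```

```text
xyz [-76.1, 17.7, 141.0] rot [0.039, 0.1475, -0.0879] |d| 161.0 deg 10.1
```

```bash
python3 -m handwheel '[{"delta_rot":[0.02,0.07,-0.04],"xyz":[-20,5,35],"hand":-0.38},{"delta_rot":[0.039,0.148,-0.088],"xyz":[-40,9,75],"hand":-0.38},{"delta_rot":[0.039,0.148,-0.088],"xyz":[-60,14,110],"hand":-0.38},{"delta_rot":[0.039,0.148,-0.088],"xyz":[-76,18,141],"hand":-0.38},{"delta_rot":[0.039,0.148,-0.088],"xyz":[-76,18,141],"hand":-0.38}]'
python3 - <<'E'
from h import *
s=bot.read_state();print(s["joint_positions"],np.abs(s["qvel"]).max())
M=rot(95,35);to(np.array([.476,.249,.040]),M)
m=vision.camera_model("wrist");w=vision.capture("wrist");cv2.imwrite("pics/w2.png",w[:,:,::-1])
import json;json.dump({k:np.array(v).tolist() for k,v in m.items()},open("w2.json","w"))
print(proj("wrist",[[.476,.249,.066],[.476,.249,0],s["position"]],m))
E
```

```text
time_s: 2.65
position: [0.4813, 0.1762, 0.0929]
tcp_rot: [[-0.052, 0.996, -0.069], [0.579, 0.086, 0.811], [0.814, 0.002, -0.582]]
force: [-1.1, 0.3, 1.6]
opening: 0.691
grasp_force: 0.0
[-20.03950698  47.73669686 107.77491231  53.15070648  67.22128218
 -66.06671857] 3.6581351324761497
xyz [-0.6, 0.9, 90.1] rot [0.0018, 0.0098, 0.001] |d| 90.0 deg 0.6
[[316.50493606 222.55816682]
 [316.03150696 279.46479438]
 [314.62910258 311.43264137]]
```

View pics/w2.png

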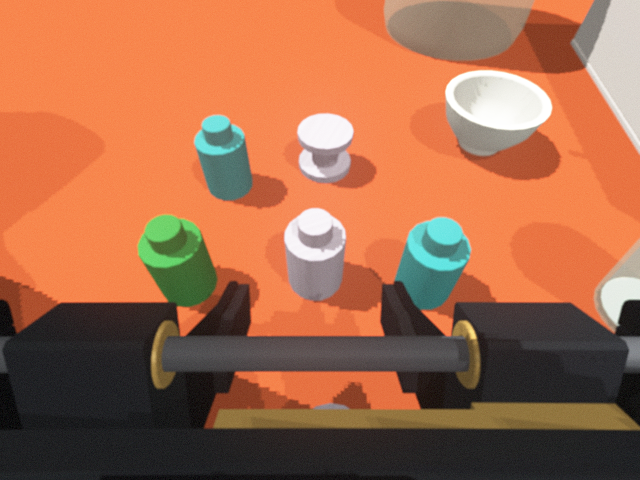

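The die's plunger top is at (316,219), centred between the open fingers; turquoise at (435,262) and green at (180,265) are clear of the path. I'll advance and grip.

```bash
python3 -m handwheel '[{"delta_rot":[0,0.01,0],"xyz":[0,1,30],"hand":-0.38},{"delta_rot":[0,0.01,0],"xyz":[0,1,60],"hand":-0.38},{"delta_rot":[0,0.01,0],"xyz":[0,1,80],"hand":-0.38},{"delta_rot":[0,0.01,0],"xyz":[0,1,92],"hand":-0.38},{"delta_rot":[0,0.01,0],"xyz":[0,1,92],"hand":-0.38}]' && python3 -m handwheel '[{"delta_rot":[0,0,0],"xyz":[0,0,0],"hand":1},{"delta_rot":[0,0,0],"xyz":[0,0,0],"hand":1},{"delta_rot":[0,0,0],"xyz":[0,0,0],"hand":1},{"delta_rot":[0,0,0],"xyz":[0,0,0],"hand":1},{"delta_rot":[0,0,0],"xyz":[0,0,0],"hand":1}]'
```

```text
time_s: 3.32
position: [0.4776, 0.2504, 0.0416]
tcp_rot: [[-0.056, 0.996, -0.066], [0.572, 0.086, 0.816], [0.818, 0.008, -0.575]]
force: [0.1, -0.1, 1.2]
opening: 0.696
grasp_force: 0.0
time_s: 3.95
position: [0.476, 0.2505, 0.0414]
tcp_rot: [[-0.053, 0.996, -0.068], [0.57, 0.087, 0.817], [0.82, 0.005, -0.573]]
force: [-4.9, -2.9, 5.3]
opening: 0.451
grasp_force: 30.0
```

Gripped: the opening is 39 mm at 30 N. I'll lift and carry it, turning to an oblique approach (azimuth 30°) so the gripper body clears the column and the lever.

```bash
python3 -m handwheel '[{"delta_rot":[0,0,0],"xyz":[20,0,-14],"hand":1},{"delta_rot":[0,0,0],"xyz":[57,0,-40],"hand":1},{"delta_rot":[0,0,0],"xyz":[98,0,-69],"hand":1},{"delta_rot":[0,0,0],"xyz":[139,0,-97],"hand":1},{"delta_rot":[0,0,0],"xyz":[180,0,-126],"hand":1}]'
python3 - <<'E'
from h import *
to([.50,.02,.30],rot(60,35));to([.583,-.114,.26],rot(30,35),np.array([.50,.02,.30]),rot(60,35))
E
```

```text
time_s: 4.58
position: [0.4767, 0.2498, 0.2608]
tcp_rot: [[-0.054, 0.997, -0.064], [0.575, 0.083, 0.814], [0.816, 0.007, -0.578]]
force: [1.0, 0.2, -4.6]
opening: 0.453
grasp_force: 30.0
xyz [-101.4, 4.4, -211.1] rot [-0.4922, 0.0025, 0.355] |d| 234.0 deg 34.8
xyz [-75.5, 138.9, -38.1] rot [-0.4289, -0.0, 0.3003] |d| 163.0 deg 30.0
```

```bash
python3 -m handwheel '[{"delta_rot":[-0.1,0,0.07],"xyz":[-20,1,-42],"hand":1},{"delta_rot":[-0.2,0,0.14],"xyz":[-40,2,-84],"hand":1},{"delta_rot":[-0.3,0,0.21],"xyz":[-61,3,-127],"hand":1},{"delta_rot":[-0.4,0,0.28],"xyz":[-81,4,-169],"hand":1},{"delta_rot":[-0.49,0,0.355],"xyz":[-101,4,-211],"hand":1}]' && python3 -m handwheel '[{"delta_rot":[-0.1,0,0.07],"xyz":[-15,28,-8],"hand":1},{"delta_rot":[-0.2,0,0.14],"xyz":[-30,56,-15],"hand":1},{"delta_rot":[-0.3,0,0.21],"xyz":[-45,84,-23],"hand":1},{"delta_rot":[-0.429,0,0.3],"xyz":[-75,139,-38],"hand":1},{"delta_rot":[-0.429,0,0.3],"xyz":[-75,139,-38],"hand":1}]'
python3 - <<'E'
from h import *
s=bot.read_state();print(s["position"],s["joint_positions"],s["force"])
m=vision.camera_model("wrist");w=vision.capture("wrist");cv2.imwrite("pics/w3.png",w[:,:,::-1])
import json;json.dump({k:np.array(v).tolist() for k,v in m.items()},open("w3.json","w"))
O=np.array([.657,-.071,.091]);print(proj("wrist",O+np.array([[0,0,0],[-.045,-.037,0],[-.045,.037,0],[.035,-.037,0],[.015,.018,.012],[.015,-.018,.012]]),m).round(0).tolist())
E
```

```text
time_s: 5.2
position: [0.4996, 0.0183, 0.2982]
tcp_rot: [[0.291, 0.865, 0.409], [0.497, -0.502, 0.707], [0.817, -0.003, -0.576]]
force: [0.6, -1.2, -4.6]
opening: 0.449
grasp_force: 30.0
time_s: 5.82
position: [0.5842, -0.1162, 0.2571]
tcp_rot: [[0.501, 0.498, 0.707], [0.288, -0.867, 0.407], [0.816, -0.0, -0.578]]
force: [-0.1, 0.8, -4.4]
opening: 0.448
grasp_force: 30.0
[ 0.58418176 -0.11623655  0.25708036] [-46.93502774  26.37204832 113.16702571  73.62203192  55.93595912
 -40.25669327] [-0.12502269  0.77776697 -4.44635178]
[[313.0, 311.0], [324.0, 374.0], [250.0, 332.0], [366.0, 299.0], [304.0, 283.0], [338.0, 300.0]]
```

View pics/w3.png

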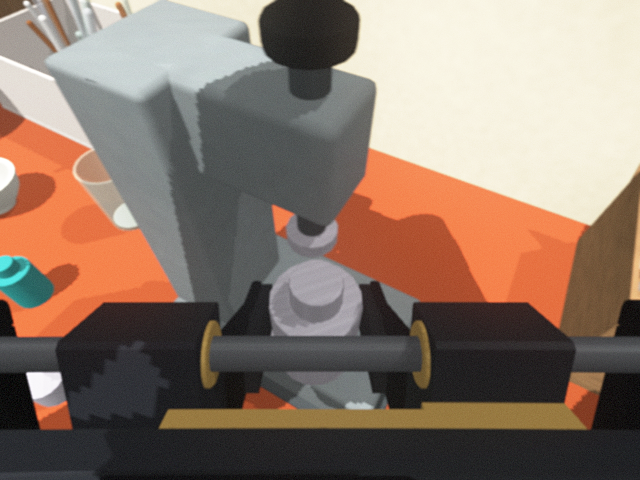

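The wrist view shows the die held at (316,310) with its top at (317,290), and the pad of the press at (312,237), its lower front edge near row 255. Next I'll check the press axis and the pad height.

```bash
python3 - <<'E'
from h import *
import json
m=json.load(open("w3.json"))
for z in(.175,.183,.19,.197,.205):
    O=np.array([.657,-.071,z]);print(z,proj("wrist",[O,O-[.0156,.009,0],O+[-.009,.0156,0],O+[.009,-.0156,0]],m).round(0).tolist())
g=cv2.imread("pics/w3.png")[205:270,270:355];h=cv2.cvtColor(g,cv2.COLOR_BGR2GRAY);print(h[[25,32,38,42],10:75:2]); print(h[20:60:2,42])
F=.138
M=rot(30,35);d=np.array([.866,.5])
for b,u in((40,35),(20,8),(0,0)):to([.657-b/1e3*d[0],-.071-b/1e3*d[1],F+u/1e3],M)
E
```

```text
0.175 [[312.0, 258.0], [312.0, 279.0], [288.0, 258.0], [336.0, 258.0]]
0.183 [[312.0, 252.0], [312.0, 273.0], [287.0, 252.0], [337.0, 252.0]]
0.19 [[312.0, 246.0], [312.0, 267.0], [286.0, 246.0], [337.0, 246.0]]
0.197 [[312.0, 240.0], [312.0, 261.0], [286.0, 240.0], [338.0, 240.0]]
0.205 [[312.0, 233.0], [311.0, 254.0], [285.0, 233.0], [338.0, 233.0]]
[[127  99 104 122 128 133 131 132 132 109  70  50  52  54  57  56  51  54
   59  59  55  64 105 157 169 163 166 168 157 116 104 104 107]
 [124 114 111 105 120 127 135 132 132 127 131 130 132 132 126 128 125 130
  149 151 157 169 166 161 163 162 161 142 122 100 101 105 105]
 [125 125 127 126 120 111 112 113 124 134 139 133 136 134 134 134 152 167
  165 166 163 167 167 155 139 127 119 121 116 100 107 103 105]
 [132 129 127 127 131 125 114 110 107 114 111 116 116 117 128 146 145 142
  133 128 124 118 117 115 121 121 118 110 109 109 103 108 102]]
[ 56  56  52  58  55  68 125 133 135 152 161 145 119 108 113 113 119 148
 168 169]
xyz [-42.7, -0.4, 85.8] rot [-0.0028, 0.0044, -0.0008] |d| 96.0 deg 0.3
xyz [-53.2, -0.3, 117.7] rot [-0.0028, 0.0044, -0.0008] |d| 129.0 deg 0.3
xyz [-48.2, -0.2, 138.7] rot [-0.0028, 0.0044, -0.0008] |d| 147.0 deg 0.3
```

```bash
python3 -m handwheel '[{"delta_rot":[0,0.004,0],"xyz":[-21,0,43],"hand":1},{"delta_rot":[0,0.004,0],"xyz":[-43,0,86],"hand":1},{"delta_rot":[0,0.004,0],"xyz":[-48,0,102],"hand":1},{"delta_rot":[0,0.004,0],"xyz":[-53,0,118],"hand":1},{"delta_rot":[0,0.004,0],"xyz":[-53,0,118],"hand":1}]'
python3 - <<'E'
from h import *
s=bot.read_state();M=rot(30,35);print(s["force"])
to([.652,-.071,.137],M)
m=vision.camera_model("wrist");w=vision.capture("wrist");cv2.imwrite("pics/w4.png",w[:,:,::-1])
O=np.array([.657,-.071,.091]);print(proj("wrist",O+np.array([[0,0,0],[-.045,-.037,0],[-.045,.037,0],[.035,-.037,0],[.015,.018,.012],[.015,-.018,.012]]),m).round(0).tolist())
b=vision.capture("side");cv2.imwrite("pics/s4.png",np.hstack([cv2.resize(b[120:270,220:370,::-1],(400,400),interpolation=cv2.INTER_CUBIC),cv2.resize(w[180:420,200:440,::-1],(400,400))]))
E
```

```text
time_s: 6.5
position: [0.6403, -0.0785, 0.1477]
tcp_rot: [[0.495, 0.504, 0.708], [0.286, -0.864, 0.415], [0.821, -0.002, -0.572]]
force: [0.2, 0.6, -4.2]
opening: 0.449
grasp_force: 30.0
[ 0.20853347  0.58982833 -4.15839297]
xyz [-0.9, -0.6, 17.5] rot [-0.0052, -0.0025, 0.0008] |d| 18.0 deg 0.3
[[319.0, 329.0], [339.0, 439.0], [220.0, 364.0], [402.0, 311.0], [306.0, 286.0], [360.0, 313.0]]
```

View pics/s4.png

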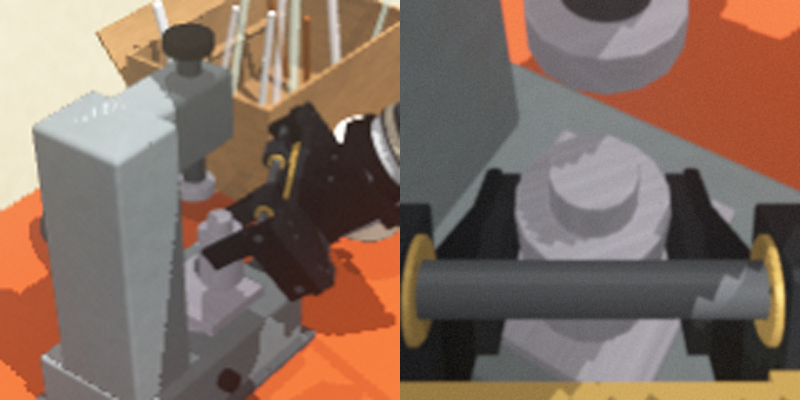

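The die is upright over the plate at crop-left (215,255). The gripper body clears the column and the pad, and the pad is well above the plunger. Continuing in.

```bash
python3 -m handwheel '[{"delta_rot":[0,0,0],"xyz":[0,0,6],"hand":1},{"delta_rot":[0,0,0],"xyz":[0,0,12],"hand":1},{"delta_rot":[0,0,0],"xyz":[0,0,17],"hand":1},{"delta_rot":[0,0,0],"xyz":[0,0,17],"hand":1},{"delta_rot":[0,0,0],"xyz":[0,0,17],"hand":1}]' && python3 -m handwheel '[{"delta_rot":[0,0,0],"xyz":[-1,0,0.7],"hand":1},{"delta_rot":[0,0,0],"xyz":[-2,0,1.4],"hand":1},{"delta_rot":[0,0,0],"xyz":[-2.5,0,1.7],"hand":1},{"delta_rot":[0,0,0],"xyz":[-2.5,0,1.7],"hand":1},{"delta_rot":[0,0,0],"xyz":[-2.5,0,1.7],"hand":1}]'
```

```text
time_s: 7.22
position: [0.652, -0.0718, 0.138]
tcp_rot: [[0.495, 0.504, 0.708], [0.286, -0.864, 0.415], [0.821, -0.003, -0.572]]
force: [-0.1, 0.9, -5.1]
opening: 0.451
grasp_force: 30.0
time_s: 7.85
position: [0.652, -0.072, 0.135]
tcp_rot: [[0.495, 0.503, 0.708], [0.286, -0.864, 0.414], [0.821, -0.002, -0.572]]
force: [-0.4, 1.7, -4.6]
opening: 0.451
grasp_force: 30.0
```

```bash
python3 -m handwheel '[{"delta_rot":[0,0,0],"xyz":[-0.5,0,0.3],"hand":1},{"delta_rot":[0,0,0],"xyz":[-1,0,0.7],"hand":1},{"delta_rot":[0,0,0],"xyz":[-1.2,0,0.9],"hand":1},{"delta_rot":[0,0,0],"xyz":[-1.2,0,0.9],"hand":1},{"delta_rot":[0,0,0],"xyz":[-1.2,0,0.9],"hand":1}]'
```

```text
time_s: 8.48
position: [0.6521, -0.0719, 0.1335]
tcp_rot: [[0.495, 0.503, 0.708], [0.286, -0.864, 0.414], [0.821, -0.002, -0.572]]
force: [-0.1, -0.7, -4.3]
opening: 0.447
grasp_force: 30.0
```

```bash
python3 -m handwheel '[{"delta_rot":[0,0,0],"xyz":[-0.5,0,0.3],"hand":1},{"delta_rot":[0,0,0],"xyz":[-1,0,0.7],"hand":1},{"delta_rot":[0,0,0],"xyz":[-1,0,0.7],"hand":1},{"delta_rot":[0,0,0],"xyz":[-1,0,0.7],"hand":1},{"delta_rot":[0,0,0],"xyz":[-1,0,0.7],"hand":1}]'
```

```text
time_s: 9.1
position: [0.6521, -0.0719, 0.1324]
tcp_rot: [[0.495, 0.503, 0.708], [0.286, -0.864, 0.414], [0.821, -0.002, -0.571]]
force: [-0.2, -0.2, -3.9]
opening: 0.448
grasp_force: 30.0
```

```bash
python3 -m handwheel '[{"delta_rot":[0,0,0],"xyz":[-0.5,0,0.3],"hand":1},{"delta_rot":[0,0,0],"xyz":[-0.8,0,0.6],"hand":1},{"delta_rot":[0,0,0],"xyz":[-0.8,0,0.6],"hand":1},{"delta_rot":[0,0,0],"xyz":[-0.8,0,0.6],"hand":1},{"delta_rot":[0,0,0],"xyz":[-0.8,0,0.6],"hand":1}]'
```

```text
time_s: 9.72
position: [0.6524, -0.0717, 0.1322]
tcp_rot: [[0.493, 0.504, 0.709], [0.286, -0.864, 0.415], [0.822, -0.002, -0.57]]
force: [-4.6, -0.4, 5.2]
opening: 0.448
grasp_force: 30.0
```

```bash
python3 -m handwheel '[{"delta_rot":[0,0,0],"xyz":[-0.4,0,0.3],"hand":1},{"delta_rot":[0,0,0],"xyz":[-0.8,0,0.6],"hand":1},{"delta_rot":[0,0,0],"xyz":[-0.8,0,0.6],"hand":1},{"delta_rot":[0,0,0],"xyz":[-0.8,0,0.6],"hand":1},{"delta_rot":[0,0,0],"xyz":[-0.8,0,0.6],"hand":1}]'
```

```text
time_s: 10.35
position: [0.6525, -0.0716, 0.1322]
tcp_rot: [[0.492, 0.504, 0.71], [0.285, -0.864, 0.415], [0.823, -0.002, -0.568]]
force: [-6.9, -1.3, 10.1]
opening: 0.453
grasp_force: 30.0
```

The die is on the plate: force z went from -4 to +10 N. I'll ease up slightly and push back in +x.

```bash
python3 -m handwheel '[{"delta_rot":[0,0,0],"xyz":[1,0,-0.7],"hand":1},{"delta_rot":[0,0,0],"xyz":[1.5,0.5,0],"hand":1},{"delta_rot":[0,0,0],"xyz":[2,1,0.7],"hand":1},{"delta_rot":[0,0,0],"xyz":[2,1,0.7],"hand":1},{"delta_rot":[0,0,0],"xyz":[2,1,0.7],"hand":1}]'
```

```text
time_s: 10.98
position: [0.6537, -0.0712, 0.1323]
tcp_rot: [[0.494, 0.504, 0.708], [0.285, -0.864, 0.416], [0.821, -0.003, -0.57]]
force: [-7.6, -1.3, 8.2]
opening: 0.451
grasp_force: 30.0
```

```bash
python3 -m handwheel '[{"delta_rot":[0,0,0],"xyz":[0.5,0.5,0.7],"hand":1},{"delta_rot":[0,0,0],"xyz":[1,1,1.4],"hand":1},{"delta_rot":[0,0,0],"xyz":[1,1,1.4],"hand":1},{"delta_rot":[0,0,0],"xyz":[1,1,1.4],"hand":1},{"delta_rot":[0,0,0],"xyz":[1,1,1.4],"hand":1}]'
```

```text
time_s: 11.6
position: [0.6555, -0.0709, 0.1323]
tcp_rot: [[0.494, 0.505, 0.708], [0.285, -0.863, 0.416], [0.821, -0.004, -0.57]]
force: [-7.8, -0.7, 8.1]
opening: 0.449
grasp_force: 30.0
```

```bash
python3 -m handwheel '[{"delta_rot":[0,0,0],"xyz":[1.3,0.5,0],"hand":1},{"delta_rot":[0,0,0],"xyz":[1.8,1,0.8],"hand":1},{"delta_rot":[0,0,0],"xyz":[1.8,1,0.8],"hand":1},{"delta_rot":[0,0,0],"xyz":[1.8,1,0.8],"hand":1},{"delta_rot":[0,0,0],"xyz":[1.8,1,0.8],"hand":1}]'
```

```text
time_s: 12.22
position: [0.6579, -0.0714, 0.1323]
tcp_rot: [[0.495, 0.504, 0.708], [0.286, -0.864, 0.415], [0.82, -0.003, -0.572]]
force: [-3.0, 2.0, 1.7]
opening: 0.45
grasp_force: 30.0
```

```bash
python3 -m handwheel '[{"delta_rot":[0,0,0],"xyz":[0.5,0.5,0.7],"hand":1},{"delta_rot":[0,0,0],"xyz":[1,1,1.4],"hand":1},{"delta_rot":[0,0,0],"xyz":[1,1,1.4],"hand":1},{"delta_rot":[0,0,0],"xyz":[1,1,1.4],"hand":1},{"delta_rot":[0,0,0],"xyz":[1,1,1.4],"hand":1}]'
```

```text
time_s: 12.85
position: [0.6596, -0.0718, 0.1324]
tcp_rot: [[0.496, 0.503, 0.708], [0.286, -0.864, 0.414], [0.82, -0.003, -0.572]]
force: [-6.4, 0.5, 2.3]
opening: 0.449
grasp_force: 30.0
```

```bash
python3 -m handwheel '[{"delta_rot":[0,0,0],"xyz":[0.5,0.5,0.7],"hand":1},{"delta_rot":[0,0,0],"xyz":[1,1,1.4],"hand":1},{"delta_rot":[0,0,0],"xyz":[1,1,1.4],"hand":1},{"delta_rot":[0,0,0],"xyz":[1,1,1.4],"hand":1},{"delta_rot":[0,0,0],"xyz":[1,1,1.4],"hand":1}]'
python3 - <<'E'
from h import *
m=vision.camera_model("wrist");w=vision.capture("wrist");print(bot.read_state()["force"])
b=vision.capture("side");t=vision.capture("top");f=lambda i:cv2.resize(i[:,:,::-1],(400,400),interpolation=cv2.INTER_CUBIC)
cv2.imwrite("pics/s5.png",np.hstack([f(t[150:250,280:380]),f(w[220:420,220:420])]))
E
```

```text
time_s: 13.48
position: [0.6607, -0.0712, 0.1326]
tcp_rot: [[0.496, 0.504, 0.707], [0.285, -0.864, 0.416], [0.82, -0.004, -0.572]]
force: [-9.9, 0.2, 7.0]
opening: 0.449
grasp_force: 30.0
[-10.38294915   0.70359664   5.26823177]
```

View pics/s5.png

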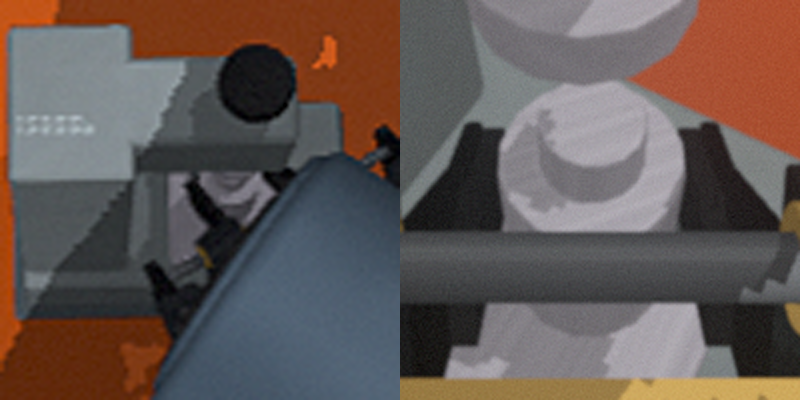

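```bash
python3 -m handwheel '[{"delta_rot":[0,0,0],"xyz":[0.4,0,-0.3],"hand":1},{"delta_rot":[0,0,0],"xyz":[0.7,0,-0.5],"hand":1},{"delta_rot":[0,0,0],"xyz":[0.7,0,-0.5],"hand":1},{"delta_rot":[0,0,0],"xyz":[0.7,0,-0.5],"hand":1},{"delta_rot":[0,0,0],"xyz":[0.7,0,-0.5],"hand":1}]'
```

```text
time_s: 14.25
position: [0.6606, -0.0713, 0.1326]
tcp_rot: [[0.497, 0.504, 0.706], [0.286, -0.864, 0.415], [0.819, -0.004, -0.574]]
force: [-8.5, 0.4, 2.0]
opening: 0.447
grasp_force: 30.0
```

```bash
python3 -m handwheel '[{"delta_rot":[0,0,0],"xyz":[0.5,0.5,0.7],"hand":1},{"delta_rot":[0,0,0],"xyz":[1,1,1.4],"hand":1},{"delta_rot":[0,0,0],"xyz":[1,1,1.4],"hand":1},{"delta_rot":[0,0,0],"xyz":[1,1,1.4],"hand":1},{"delta_rot":[0,0,0],"xyz":[1,1,1.4],"hand":1}]'
```

```text
time_s: 14.88
position: [0.6621, -0.0706, 0.133]
tcp_rot: [[0.497, 0.505, 0.706], [0.285, -0.863, 0.417], [0.82, -0.006, -0.573]]
force: [-10.9, 1.0, 4.6]
opening: 0.446
grasp_force: 30.0
```

The rising z suggests the die is beginning to tip over the pins, so contact came at about x=0.6595. I'll back off 2 mm, press down lightly, then open to let it stand.

```bash
python3 -m handwheel '[{"delta_rot":[0,0,0],"xyz":[-0.6,-0.5,-0.7],"hand":1},{"delta_rot":[0,0,0],"xyz":[-1.3,-1,-1.2],"hand":1},{"delta_rot":[0,0,0],"xyz":[-2.3,-1.4,-1.2],"hand":1},{"delta_rot":[0,0,0],"xyz":[-2.3,-1.4,-1.2],"hand":1},{"delta_rot":[0,0,0],"xyz":[-2.3,-1.4,-1.2],"hand":1}]'
```

```text
time_s: 15.5
position: [0.6611, -0.0709, 0.1328]
tcp_rot: [[0.494, 0.505, 0.708], [0.285, -0.863, 0.416], [0.821, -0.003, -0.57]]
force: [-5.0, 2.1, 3.7]
opening: 0.451
grasp_force: 30.0
```

```bash
python3 -m handwheel '[{"delta_rot":[0,0,0],"xyz":[-0.6,-0.3,-0.3],"hand":1},{"delta_rot":[0,0,0],"xyz":[-1.3,-0.7,-0.4],"hand":1},{"delta_rot":[0,0,0],"xyz":[-1.3,-0.7,-0.4],"hand":1},{"delta_rot":[0,0,0],"xyz":[-1.3,-0.7,-0.4],"hand":1},{"delta_rot":[0,0,0],"xyz":[-1.3,-0.7,-0.4],"hand":1}]'
```

```text
time_s: 16.12
position: [0.6607, -0.0712, 0.1326]
tcp_rot: [[0.492, 0.504, 0.709], [0.285, -0.863, 0.416], [0.822, -0.002, -0.569]]
force: [-2.0, 3.9, 4.3]
opening: 0.45
grasp_force: 30.0
```

```bash
python3 -m handwheel '[{"delta_rot":[0,0,0],"xyz":[0,0,0],"hand":-0.2},{"delta_rot":[0,0,0],"xyz":[0,0,0],"hand":-0.2},{"delta_rot":[0,0,0],"xyz":[0,0,0],"hand":-0.2},{"delta_rot":[0,0,0],"xyz":[0,0,0],"hand":-0.2},{"delta_rot":[0,0,0],"xyz":[0,0,0],"hand":-0.2}]'
python3 - <<'E'
from h import *
import json
s=bot.read_state();m=vision.camera_model("wrist");w=vision.capture("wrist");t=vision.capture("top");print(s["force"])
json.dump({k:np.array(v).tolist() for k,v in m.items()},open("w6.json","w"));cv2.imwrite("pics/w6.png",w[:,:,::-1])
for x in(.657,.659,.661):
    print(x,proj("wrist",[[x,-.071,.157],[x,-.071,.143]],m).round(1).tolist(),proj("top",[[x,-.071,.157]]).round(1))
b=vision.capture("side");f=lambda i:cv2.resize(i[:,:,::-1],(400,400),interpolation=cv2.INTER_CUBIC)
cv2.imwrite("pics/s6.png",np.hstack([f(b[170:250,250:330]),f(w[220:420,220:420])]))
E
```

```text
time_s: 16.75
position: [0.6602, -0.0721, 0.1314]
tcp_rot: [[0.495, 0.503, 0.708], [0.286, -0.864, 0.414], [0.82, -0.002, -0.572]]
force: [0.5, -0.3, -0.2]
opening: 0.6
grasp_force: 0.0
[ 0.45584809 -0.34862171 -0.23231423]
0.657 [[309.2, 285.4], [309.7, 303.2]] [[337.4 193. ]]
0.659 [[311.9, 281.6], [312.2, 299.5]] [[337.4 192.3]]
0.661 [[314.5, 277.7], [314.7, 295.8]] [[337.4 191.5]]
```

View pics/s6.png

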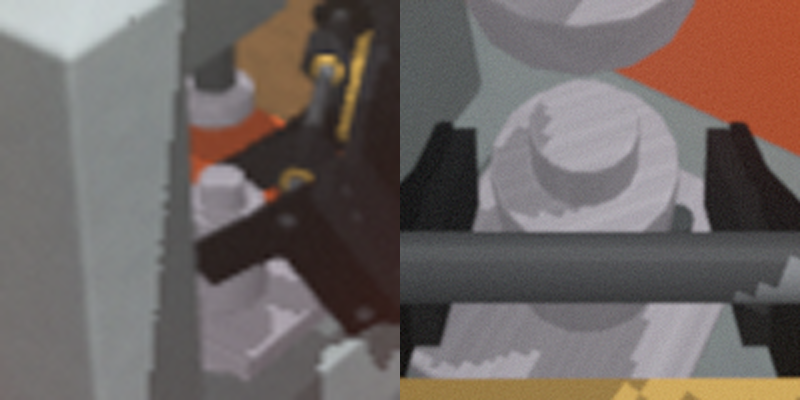

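The die stands free and upright. The right pin shows at crop (683,215), close against the die's right flank. I'll measure the pin relative to the die numerically.

```bash
python3 - <<'E'
from h import *
import json
m=json.load(open("w6.json"));g=cv2.cvtColor(cv2.imread("pics/w6.png"),cv2.COLOR_BGR2GRAY)
print(g[316:337:2,348:376])
for c in((.657,-.071),(.6595,-.071),(.6595,-.073)):
    x,y=c;P=np.array([[x+.015+.004*np.cos(a),y-.018+.004*np.sin(a),.103] for a in np.linspace(0,2*np.pi,24)])
    p=proj("wrist",P,m);d=proj("wrist",[[x+.02*np.cos(a),y+.02*np.sin(a),.143] for a in np.linspace(0,2*np.pi,60)],m)
    print(c,"pin top bbox",p.min(0).round(1),p.max(0).round(1),"die rim cols",d[:,0].min().round(1),d[:,0].max().round(1),d[:,1].min().round(1))
row=cv2.imread("pics/w6.png")[300:312:4,250:372].max(2);print(row[:, :30]);print(row[:,95:])
E
```

```text
[[170 171 168 171 178 176 181 169 144 130 137 155 168 165 163 163 168 166
  170 167 171 172 165 134  79  38  35  31]
 [173 177 172 174 175 182 170 149 129 130 141 160 165 166 164 167 167 170
  171 171 170 164 161 138  81  35  26  34]
 [176 174 170 179 178 174 154 130 121 125 155 159 162 163 168 169 171 171
  165 167 166 163 164 129  72  36  35  30]
 [170 169 170 166 171 153 133 125 112 111 106 105 118 128 137 155 165 168
  172 165 170 165 160 134  74  37  38  41]
 [165 168 172 161 150 135 120 115 104  91  79  75  74  76  80 101 122 147
  168 164 169 169 163 150  98  55  26  36]
 [167 162 148 134 121 116 120 109 101  81  78  74  78  76  77  75  80  96
  134 162 169 170 164 160 135  80  48  33]
 [144 135 120 115 117 112 114 100  94  80  75  78  79  75  80  76  78  87
  117 148 166 166 166 165 148  99  49  34]
 [128 117 117 116 120 108 103  95  90  77  74  78  72  76  82  77  73  83
  108 141 165 169 164 166 161 139  84  36]
 [115 115 114 119 109 109 103  92  78  80  72  82  81  76  79  82  79  93
  122 155 168 164 165 167 166 153 119  67]
 [112 116 114 114 113 105  99  85  70  75  72  
[... 469 characters left out ...]
30  34  35  33  43  74 113 130 124 120 103 100 120 134 144
  144 135 138 137 133 137 139 137 133 141 140 132]
 [ 37  36  29  34  22  34  27  37  63  90 101 106 111 131 141 148 144 144
  134 139 133 139 135 137 139 136 137 133 133 135]
 [ 31  23  34  32  30  39  34  30  62  90 125 149 160 162 155 145 143 139
  139 141 137 132 143 141 139 140 136 135 142 134]]
[[172 170 171 170 172 175 173 172 167 179 174 175 171 157 137 125 134 133
  135 132 130 134 133 134 135 138 123]
 [181 177 175 173 178 182 178 175 174 173 179 177 174 163 154 146 142 137
  138 136 134 132 135 133 139 126 124]
 [175 175 175 168 171 170 171 171 168 170 169 173 172 162 160 164 168 173
  169 163 165 159 160 151 141 141 119]]
```

The offset between pin and die rim is 6.5 px, against 6.4–6.9 px expected when seated. The pin push also had near-zero sideways force, so both pins shared it. The die is seated; retreating.

```bash
python3 -m handwheel '[{"delta_rot":[0,0,0],"xyz":[-5,0,-21],"hand":-0.25},{"delta_rot":[0,0,0],"xyz":[6,0,-53],"hand":-0.25},{"delta_rot":[0,0,0],"xyz":[23,0,-89],"hand":-0.25},{"delta_rot":[0,0,0],"xyz":[44,0,-128],"hand":-0.25},{"delta_rot":[0,0,0],"xyz":[70,0,-165],"hand":0}]'
python3 - <<'E'
from h import *
s=bot.read_state();print(s["joint_positions"])
to([.50,-.17,.30],rot(75,75));to([.507,-.198,.23],rot(90,90),np.array([.50,-.17,.30]),rot(75,75))
E
```

```text
time_s: 17.52
position: [0.577, -0.1203, 0.2841]
tcp_rot: [[0.496, 0.503, 0.708], [0.285, -0.864, 0.414], [0.82, -0.004, -0.572]]
force: [1.1, -0.5, 1.0]
opening: 0.571
grasp_force: 0.0
[-48.22636875  23.3661781  112.23857901  70.54356311  58.49172425
 -36.2054901 ]
xyz [-39.3, 4.2, -84.2] rot [0.4553, -0.6647, -0.6551] |d| 93.0 deg 59.5
xyz [-42.5, 14.0, 61.1] rot [0.0343, -0.2603, -0.2603] |d| 76.0 deg 21.2
```

```bash
python3 -m handwheel '[{"delta_rot":[0.08,-0.12,-0.12],"xyz":[0,0,-40],"hand":1},{"delta_rot":[0.16,-0.23,-0.23],"xyz":[-10,2,-80],"hand":1},{"delta_rot":[0.24,-0.36,-0.35],"xyz":[-25,3,-84],"hand":1},{"delta_rot":[0.33,-0.48,-0.47],"xyz":[-39,4,-84],"hand":1},{"delta_rot":[0.41,-0.6,-0.59],"xyz":[-39,4,-84],"hand":1}]'
python3 - <<'E'
from h import *
to([.507,-.198,.25],rot(90,90))
E
```

```text
time_s: 18.15
position: [0.5002, -0.1702, 0.2988]
tcp_rot: [[0.31, 0.942, 0.131], [0.894, -0.336, 0.298], [0.325, 0.025, -0.945]]
force: [0.4, 0.4, -0.6]
opening: 0.045
grasp_force: 0.0
xyz [-38.5, 14.5, 38.7] rot [0.081, -0.3235, -0.3352] |d| 57.0 deg 27.1
```

```bash
python3 -m handwheel '[{"delta_rot":[0.03,-0.11,-0.11],"xyz":[-13,5,13],"hand":1},{"delta_rot":[0.05,-0.22,-0.22],"xyz":[-26,10,26],"hand":1},{"delta_rot":[0.081,-0.324,-0.335],"xyz":[-38,14.5,39],"hand":1},{"delta_rot":[0.081,-0.324,-0.335],"xyz":[-38,14.5,39],"hand":1},{"delta_rot":[0.081,-0.324,-0.335],"xyz":[-38,14.5,39],"hand":1}]'
python3 - <<'E'
from h import *
s=bot.read_state();to([.507,-.198,.21],rot(90,90))
a=vision.capture("top");b=vision.capture("side")
for n,i in(("top",a),("side",b)):cv2.imwrite(f"pics/{n}7.png",i[:,:,::-1])
# lever arc: world offsets of handle
for th in np.arange(0,.63,.0775):
    an=np.radians(40)-th;print(round(th,3),round((.2*np.cos(an)-.2*np.cos(np.radians(40)))*-1000,1),round((.2*np.sin(an)-.2*np.sin(np.radians(40)))*1000,1))
E
```

```text
time_s: 18.77
position: [0.5081, -0.1964, 0.2506]
tcp_rot: [[0.004, 1.0, 0.004], [1.0, -0.004, 0.004], [0.004, 0.004, -1.0]]
force: [-0.5, 0.8, -0.3]
opening: 0.006
grasp_force: 0.0
xyz [-1.7, -1.3, 40.6] rot [0.0041, -0.0035, -0.0043] |d| 41.0 deg 0.4
0.0 -0.0 0.0
0.078 -9.5 -12.2
0.155 -18.0 -25.2
0.232 -25.5 -38.8
0.31 -31.9 -52.9
0.388 -37.2 -67.4
0.465 -41.4 -82.4
0.542 -44.4 -97.6
0.62 -46.2 -112.9
```

```bash
python3 -m handwheel '[{"delta_rot":[0,0,0],"xyz":[-1,-1,40],"hand":1},{"delta_rot":[0,0,0],"xyz":[-1,-10,62],"hand":1},{"delta_rot":[0,0,0],"xyz":[-1,-18,75],"hand":1},{"delta_rot":[0,0,0],"xyz":[-1,-26,88],"hand":1},{"delta_rot":[0,0,0],"xyz":[-1,-32,102],"hand":1}]'
```

```text
time_s: 19.5
position: [0.4733, -0.1986, 0.1504]
tcp_rot: [[0.002, 1.0, -0.001], [1.0, -0.002, 0.001], [0.001, -0.001, -1.0]]
force: [-11.4, -2.6, 18.5]
opening: 0.003
grasp_force: 9.1
```

```bash
python3 -m handwheel '[{"delta_rot":[0,0,0],"xyz":[0,-5,15],"hand":1},{"delta_rot":[0,0,0],"xyz":[0,-9,30],"hand":1},{"delta_rot":[0,0,0],"xyz":[0,-12,44],"hand":1},{"delta_rot":[0,0,0],"xyz":[0,-14,55],"hand":1},{"delta_rot":[0,0,0],"xyz":[0,-14,58],"hand":1}]'
```

```text
time_s: 20.12
position: [0.458, -0.1976, 0.0909]
tcp_rot: [[0.003, 1.0, -0.005], [1.0, -0.003, 0.004], [0.004, -0.005, -1.0]]
force: [-10.1, -1.9, 13.7]
opening: 0.006
grasp_force: 7.1
```

```bash
python3 -m handwheel '[{"delta_rot":[0,0,0],"xyz":[0,-2,1],"hand":1},{"delta_rot":[0,0,0],"xyz":[0,-4,2],"hand":1},{"delta_rot":[0,0,0],"xyz":[0,-4,3],"hand":1},{"delta_rot":[0,0,0],"xyz":[0,-4,3],"hand":1},{"delta_rot":[0,0,0],"xyz":[0,-4,3],"hand":1}]'
```

```text
time_s: 20.75
position: [0.4576, -0.1977, 0.089]
tcp_rot: [[0.004, 1.0, 0.002], [1.0, -0.004, 0.003], [0.003, 0.002, -1.0]]
force: [-5.8, 0.7, 12.7]
opening: 0.004
grasp_force: 6.6
```

```bash
python3 -m handwheel '[{"delta_rot":[0,0,0],"xyz":[0,-1,1],"hand":1},{"delta_rot":[0,0,0],"xyz":[0,-2,2],"hand":1},{"delta_rot":[0,0,0],"xyz":[0,-2,3],"hand":1},{"delta_rot":[0,0,0],"xyz":[0,-2,3],"hand":1},{"delta_rot":[0,0,0],"xyz":[0,-2,3],"hand":1}]'
```

```text
time_s: 21.38
position: [0.4573, -0.1978, 0.0874]
tcp_rot: [[0.005, 1.0, 0.006], [1.0, -0.005, 0.001], [0.001, 0.006, -1.0]]
force: [-2.4, 3.2, 23.7]
opening: 0.008
grasp_force: 11.6
```

```bash
python3 -m handwheel '[{"delta_rot":[0,0,0],"xyz":[0,4,-30],"hand":1},{"delta_rot":[0,0,0],"xyz":[0,14,-55],"hand":1},{"delta_rot":[0,0,0],"xyz":[0,28,-85],"hand":1},{"delta_rot":[0,0,0],"xyz":[0,48,-115],"hand":1},{"delta_rot":[0,0,0],"xyz":[0,52,-130],"hand":1}]'
```

```text
time_s: 22.0
position: [0.5106, -0.1991, 0.2174]
tcp_rot: [[0.004, 1.0, 0.009], [1.0, -0.004, -0.001], [-0.001, 0.009, -1.0]]
force: [-0.4, 0.4, -0.4]
opening: 0.003
grasp_force: 0.0
```

```bash
python3 - <<'E'
from h import *
s=bot.read_state();print(s["position"],s["force"])
b=vision.capture("side")
a=cv2.imread("pics/side7.png");h=lambda i:(cv2.cvtColor(i,cv2.COLOR_BGR2HSV)[...,2]<50).astype(np.uint8)
print(proj("side",[[.507,-.198,.184],[.507,-.158,.184],[.507,-.238,.184]]).round(0).tolist())
x=cv2.resize(a[120:250,250:420],(400,306));y=cv2.resize(b[120:250,250:420,::-1],(400,306));cv2.imwrite("pics/s8.png",np.hstack([x,y]))
E
python3 -m handwheel '[{"delta_rot":[0,0,0],"xyz":[0,-4,18],"hand":1},{"delta_rot":[0,0,0],"xyz":[0,-14,31],"hand":1},{"delta_rot":[0,0,0],"xyz":[0,-23,44],"hand":1},{"delta_rot":[0,0,0],"xyz":[0,-31,58],"hand":1},{"delta_rot":[0,0,0],"xyz":[0,-39,72],"hand":1}]'
```

```text
[ 0.51055201 -0.19911712  0.21735511] [-0.44932618  0.41426203 -0.44301003]
[[379.0, 194.0], [370.0, 202.0], [389.0, 186.0]]
time_s: 22.68
position: [0.4711, -0.1995, 0.144]
tcp_rot: [[0.005, 1.0, 0.01], [1.0, -0.005, -0.001], [-0.001, 0.01, -1.0]]
force: [3.0, 0.8, 10.5]
opening: 0.006
grasp_force: 5.8
```

```bash
python3 -m handwheel '[{"delta_rot":[0,0,0],"xyz":[0,-6,15],"hand":1},{"delta_rot":[0,0,0],"xyz":[0,-10,29],"hand":1},{"delta_rot":[0,0,0],"xyz":[0,-13,43],"hand":1},{"delta_rot":[0,0,0],"xyz":[0,-14,52],"hand":1},{"delta_rot":[0,0,0],"xyz":[0,-14,56],"hand":1}]'
```

```text
time_s: 23.3
position: [0.4561, -0.1995, 0.0875]
tcp_rot: [[0.004, 1.0, 0.006], [1.0, -0.004, -0.001], [-0.001, 0.006, -1.0]]
force: [-4.3, -3.4, 13.2]
opening: 0.006
grasp_force: 6.8
```

```bash
python3 -m handwheel '[{"delta_rot":[0,0,0],"xyz":[0,4,-30],"hand":1},{"delta_rot":[0,0,0],"xyz":[0,14,-55],"hand":1},{"delta_rot":[0,0,0],"xyz":[0,28,-85],"hand":1},{"delta_rot":[0,0,0],"xyz":[0,48,-115],"hand":1},{"delta_rot":[0,0,0],"xyz":[0,53,-128],"hand":1}]' && python3 -m handwheel '[{"delta_rot":[0,0,0],"xyz":[0,-4,18],"hand":1},{"delta_rot":[0,0,0],"xyz":[0,-14,31],"hand":1},{"delta_rot":[0,0,0],"xyz":[0,-23,44],"hand":1},{"delta_rot":[0,0,0],"xyz":[0,-31,58],"hand":1},{"delta_rot":[0,0,0],"xyz":[0,-39,72],"hand":1}]'
```

```text
time_s: 23.92
position: [0.5097, -0.1987, 0.2162]
tcp_rot: [[0.003, 1.0, 0.007], [1.0, -0.003, 0.0], [0.0, 0.007, -1.0]]
force: [-0.8, -0.3, 0.6]
opening: 0.009
grasp_force: 0.0
time_s: 24.55
position: [0.4706, -0.1991, 0.1432]
tcp_rot: [[0.004, 1.0, 0.009], [1.0, -0.004, -0.001], [-0.001, 0.009, -1.0]]
force: [4.3, -0.5, 11.3]
opening: 0.007
grasp_force: 5.4
```

```bash
python3 -m handwheel '[{"delta_rot":[0,0,0],"xyz":[0,-3,7],"hand":1},{"delta_rot":[0,0,0],"xyz":[0,-5,14],"hand":1},{"delta_rot":[0,0,0],"xyz":[0,-7,21],"hand":1},{"delta_rot":[0,0,0],"xyz":[0,-9,27],"hand":1},{"delta_rot":[0,0,0],"xyz":[0,-9,27],"hand":1}]'
```

```text
time_s: 25.18
position: [0.4613, -0.1991, 0.1161]
tcp_rot: [[0.004, 1.0, 0.007], [1.0, -0.004, -0.001], [-0.001, 0.007, -1.0]]
force: [-1.0, -2.2, 11.4]
opening: 0.007
grasp_force: 5.8
```

```bash
python3 -m handwheel '[{"delta_rot":[0,0,0],"xyz":[0,-1,7],"hand":1},{"delta_rot":[0,0,0],"xyz":[0,-2,14],"hand":1},{"delta_rot":[0,0,0],"xyz":[0,-4,21],"hand":1},{"delta_rot":[0,0,0],"xyz":[0,-5,29],"hand":1},{"delta_rot":[0,0,0],"xyz":[0,-5,29],"hand":1}]'
```

```text
time_s: 25.8
position: [0.4558, -0.199, 0.0874]
tcp_rot: [[0.003, 1.0, 0.006], [1.0, -0.003, -0.001], [-0.001, 0.006, -1.0]]
force: [-1.9, -3.0, 12.3]
opening: 0.004
grasp_force: 6.5
```

```bash
python3 - <<'E'
from h import *
b=vision.capture("side")
a=cv2.imread("pics/side7.png");f=lambda i:cv2.resize(i,(400,400),interpolation=cv2.INTER_CUBIC)
cv2.imwrite("pics/s9.png",np.hstack([f(a[165:245,260:340]),f(b[165:245,260:340,::-1])]))
E
```

```text
(no output)
```

View pics/s9.png

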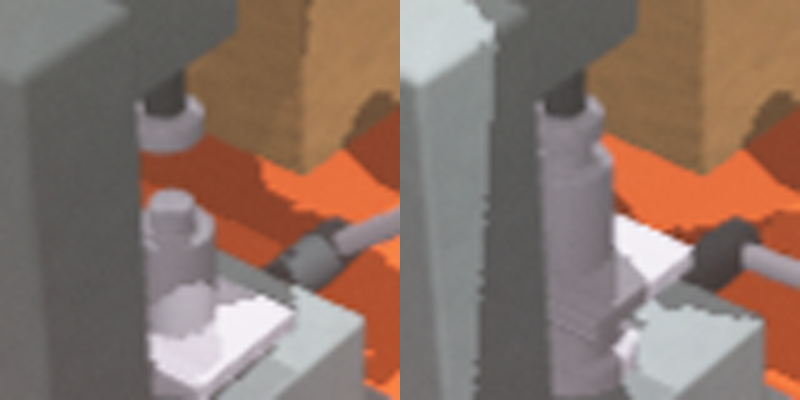

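At the stroke bottom (right half) the plunger has risen to the pad, at crop (572,145), and the die is still upright on the plate. The force isn't climbing yet: 11.4 N free, 12–13 N at the stop. Another stroke, watching the force.

```bash
python3 -m handwheel '[{"delta_rot":[0,0,0],"xyz":[0,4,-30],"hand":1},{"delta_rot":[0,0,0],"xyz":[0,14,-55],"hand":1},{"delta_rot":[0,0,0],"xyz":[0,28,-85],"hand":1},{"delta_rot":[0,0,0],"xyz":[0,48,-115],"hand":1},{"delta_rot":[0,0,0],"xyz":[0,53,-128],"hand":1}]' && python3 -m handwheel '[{"delta_rot":[0,0,0],"xyz":[0,-2,10],"hand":1},{"delta_rot":[0,0,0],"xyz":[0,-5,18],"hand":1},{"delta_rot":[0,0,0],"xyz":[0,-10,25],"hand":1},{"delta_rot":[0,0,0],"xyz":[0,-14,31],"hand":1},{"delta_rot":[0,0,0],"xyz":[0,-14,31],"hand":1}]'
```

```text
time_s: 26.48
position: [0.5087, -0.198, 0.2152]
tcp_rot: [[0.003, 1.0, 0.005], [1.0, -0.003, 0.001], [0.001, 0.005, -1.0]]
force: [-0.6, -0.2, -0.9]
opening: 0.004
grasp_force: 0.0
time_s: 27.1
position: [0.4892, -0.1971, 0.1811]
tcp_rot: [[0.002, 1.0, -0.007], [1.0, -0.002, 0.004], [0.004, -0.007, -1.0]]
force: [-7.4, -2.5, 9.0]
opening: 0.004
grasp_force: 5.0
```

```bash
python3 -m handwheel '[{"delta_rot":[0,0,0],"xyz":[0,-3,4],"hand":1},{"delta_rot":[0,0,0],"xyz":[0,-5,8],"hand":1},{"delta_rot":[0,0,0],"xyz":[0,-8,12],"hand":1},{"delta_rot":[0,0,0],"xyz":[0,-8,12],"hand":1},{"delta_rot":[0,0,0],"xyz":[0,-8,12],"hand":1}]'
```

```text
time_s: 27.72
position: [0.4816, -0.1972, 0.1695]
tcp_rot: [[0.002, 1.0, -0.006], [1.0, -0.002, 0.004], [0.004, -0.006, -1.0]]
force: [-7.0, -3.7, 9.1]
opening: 0.003
grasp_force: 4.9
```

```bash
python3 -m handwheel '[{"delta_rot":[0,0,0],"xyz":[0,-5,4],"hand":1},{"delta_rot":[0,0,0],"xyz":[0,-8,8],"hand":1},{"delta_rot":[0,0,0],"xyz":[0,-11,12],"hand":1},{"delta_rot":[0,0,0],"xyz":[0,-11,12],"hand":1},{"delta_rot":[0,0,0],"xyz":[0,-11,12],"hand":1}]'
```

```text
time_s: 28.35
position: [0.4752, -0.1973, 0.1586]
tcp_rot: [[0.004, 1.0, 0.004], [1.0, -0.004, 0.002], [0.002, 0.004, -1.0]]
force: [2.3, 0.8, 9.7]
opening: 0.009
grasp_force: 5.0
```

```bash
python3 -m handwheel '[{"delta_rot":[0,0,0],"xyz":[0,-3,4],"hand":1},{"delta_rot":[0,0,0],"xyz":[0,-5,8],"hand":1},{"delta_rot":[0,0,0],"xyz":[0,-6,10],"hand":1},{"delta_rot":[0,0,0],"xyz":[0,-6,10],"hand":1},{"delta_rot":[0,0,0],"xyz":[0,-6,10],"hand":1}]'
```

```text
time_s: 28.98
position: [0.4704, -0.1974, 0.1491]
tcp_rot: [[0.004, 1.0, 0.007], [1.0, -0.004, 0.002], [0.002, 0.007, -1.0]]
force: [3.3, 1.2, 11.4]
opening: 0.007
grasp_force: 5.3
```

```bash
python3 -m handwheel '[{"delta_rot":[0,0,0],"xyz":[0,-2,4],"hand":1},{"delta_rot":[0,0,0],"xyz":[0,-3,8],"hand":1},{"delta_rot":[0,0,0],"xyz":[0,-4,10],"hand":1},{"delta_rot":[0,0,0],"xyz":[0,-4,10],"hand":1},{"delta_rot":[0,0,0],"xyz":[0,-4,10],"hand":1}]'
```

```text
time_s: 29.6
position: [0.4663, -0.1975, 0.1394]
tcp_rot: [[0.004, 1.0, 0.007], [1.0, -0.004, 0.002], [0.002, 0.007, -1.0]]
force: [1.7, 1.4, 13.6]
opening: 0.006
grasp_force: 6.4
```

```bash
python3 -m handwheel '[{"delta_rot":[0,0,0],"xyz":[0,-1,4],"hand":1},{"delta_rot":[0,0,0],"xyz":[0,-2,8],"hand":1},{"delta_rot":[0,0,0],"xyz":[0,-2,8],"hand":1},{"delta_rot":[0,0,0],"xyz":[0,-2,8],"hand":1},{"delta_rot":[0,0,0],"xyz":[0,-2,8],"hand":1}]'
```

```text
time_s: 30.22
position: [0.4634, -0.1974, 0.1314]
tcp_rot: [[0.003, 1.0, 0.005], [1.0, -0.003, 0.002], [0.002, 0.005, -1.0]]
force: [0.6, 1.6, 15.3]
opening: 0.007
grasp_force: 7.5
```

```bash
python3 -m handwheel '[{"delta_rot":[0,0,0],"xyz":[0,-1,3],"hand":1},{"delta_rot":[0,0,0],"xyz":[0,-2,5],"hand":1},{"delta_rot":[0,0,0],"xyz":[0,-2,6],"hand":1},{"delta_rot":[0,0,0],"xyz":[0,-2,6],"hand":1},{"delta_rot":[0,0,0],"xyz":[0,-2,6],"hand":1}]'
```

```text
time_s: 30.85
position: [0.4615, -0.1975, 0.1256]
tcp_rot: [[0.003, 1.0, 0.005], [1.0, -0.003, 0.001], [0.001, 0.005, -1.0]]
force: [0.2, 0.9, 17.3]
opening: 0.008
grasp_force: 8.3
```

```bash
python3 -m handwheel '[{"delta_rot":[0,0,0],"xyz":[0,0,2],"hand":1},{"delta_rot":[0,0,0],"xyz":[0,-1,4],"hand":1},{"delta_rot":[0,0,0],"xyz":[0,-1,5],"hand":1},{"delta_rot":[0,0,0],"xyz":[0,-1,5],"hand":1},{"delta_rot":[0,0,0],"xyz":[0,-1,5],"hand":1}]'
```

```text
time_s: 31.48
position: [0.4601, -0.1975, 0.1207]
tcp_rot: [[0.003, 1.0, 0.004], [1.0, -0.003, 0.001], [0.001, 0.004, -1.0]]
force: [-1.0, 0.0, 19.3]
opening: 0.01
grasp_force: 9.0
```

The force has reached 19.3 N, about 7–8 N over the free stroke, so the clamp is firm. Letting the lever up now and backing clear.

```bash
python3 -m handwheel '[{"delta_rot":[0,0,0],"xyz":[0,8,-20],"hand":1},{"delta_rot":[0,0,0],"xyz":[0,20,-45],"hand":1},{"delta_rot":[0,0,0],"xyz":[0,35,-70],"hand":1},{"delta_rot":[0,0,0],"xyz":[0,48,-95],"hand":1},{"delta_rot":[0,0,0],"xyz":[-20,40,-150],"hand":1}]' && python3 -m handwheel '[{"delta_rot":[0,0,0],"xyz":[-40,-30,-20],"hand":1},{"delta_rot":[0,0,0],"xyz":[-80,-60,-20],"hand":1},{"delta_rot":[0,0,0],"xyz":[-120,-80,-20],"hand":1},{"delta_rot":[0,0,0],"xyz":[-150,-90,-20],"hand":1},{"delta_rot":[0,0,0],"xyz":[-150,-90,-20],"hand":1}]'
python3 - <<'E'
from h import *
print(bot.read_state()["force"])
b=vision.capture("side");a=cv2.imread("pics/side7.png");t=vision.capture("top");t0=cv2.imread("pics/top.png")
for n,i in(("side",b),("top",t)):cv2.imwrite(f"pics/{n}10.png",i[:,:,::-1])
def han(i,x0,y0,x1,y1):
    m=cv2.cvtColor(i[y0:y1,x0:x1],cv2.COLOR_BGR2HSV)[...,2]<45;ys,xs=np.nonzero(m);return xs.mean()+x0,ys.mean()+y0,len(xs)
print("handle top before/after",han(t0,370,240,412,262),han(t[:,:,::-1],370,240,412,262))
# light-coloured column under the pad at side view: plate/die differences
r0=cv2.imread("pics/s9.png")[:,400:];r1=cv2.resize(b[165:245,260:340,::-1],(400,400),interpolation=cv2.INTER_CUBIC)
print("diff vs bottom-of-stroke-3",cv2.absdiff(r0,r1)[100:350,140:220].mean())
g=cv2.cvtColor(b[:,:,::-1],cv2.COLOR_BGR2GRAY);print(g[180:235:2,294],g[180:235:2,302])
for z in(.19,.2,.203):print(z,proj("side",[[.659,-.071,z],[.659,-.071,z-.066]]).round(1).tolist())
d=cv2.absdiff(t0,t[:,:,::-1]).max(2)[150:330,140:290]>60;print("cluster changed px",d.sum())
E
```

```text
time_s: 32.1
position: [0.4975, -0.2152, 0.2663]
tcp_rot: [[0.001, 1.0, -0.006], [1.0, -0.001, 0.009], [0.009, -0.006, -1.0]]
force: [-0.4, -0.0, -0.1]
opening: 0.007
grasp_force: 0.0
time_s: 32.72
position: [0.4071, -0.3682, 0.2865]
tcp_rot: [[0.007, 1.0, -0.0], [1.0, -0.007, 0.007], [0.007, -0.0, -1.0]]
force: [0.5, -0.4, -0.5]
opening: 0.007
grasp_force: 0.0
[ 0.5276576  -0.41024496 -0.4595352 ]
handle top before/after (np.float64(391.1958762886598), np.float64(249.52061855670104), 194) (np.float64(391.3421052631579), np.float64(249.48947368421054), 190)
diff vs bottom-of-stroke-3 7.946733333333333
[ 71  67  64  65 113 127 125 121 123 127 128 123 124 124 123 122 122 121
 120 116 120 122 124 127 121 125 124 125] [107 102 104 104 105 102 127 142 135 118 116 115  94 114 114 113 114 121
 123 122 123 119 128 105 101 101 100 105]
0.19 [[293.2, 193.2], [294.2, 216.3]]
0.2 [[293.0, 189.5], [294.1, 212.9]]
0.203 [[293.0, 188.4], [294.0, 211.9]]
cluster changed px 1811
```

```bash
python3 - <<'E'
import cv2,numpy as np
for f in("pics/top.png","pics/top10.png"):
    h=cv2.cvtColor(cv2.imread(f),cv2.COLOR_BGR2HSV);m=((h[...,1]<70)&(h[...,2]>90))|((h[...,0]>35)&(h[...,0]<175)&(h[...,1]>70)&(h[...,2]>60))
    n,l,st,ce=cv2.connectedComponentsWithStats(m.astype(np.uint8))
    print([(ce[i].round(1).tolist(),int(st[i,4])) for i in range(1,n) if st[i,4]>60 and 140<ce[i][0]<480 and 150<ce[i][1]<330])
E
```

```text
[([323.0, 190.5], 3663), ([224.2, 188.6], 422), ([436.9, 197.5], 907), ([383.9, 220.5], 239), ([158.0, 218.3], 786), ([219.0, 243.2], 197), ([260.8, 264.3], 177), ([451.4, 271.7], 81), ([217.8, 271.1], 181), ([175.2, 272.6], 297), ([185.3, 302.3], 211), ([222.3, 304.6], 172), ([255.9, 314.5], 182)]
[([318.1, 189.4], 3274), ([224.1, 188.6], 427), ([436.7, 197.5], 927), ([158.1, 218.3], 788), ([385.3, 224.2], 219), ([219.1, 243.3], 202), ([260.8, 264.4], 176), ([451.0, 269.4], 104), ([175.2, 272.6], 298), ([185.4, 302.3], 217), ([222.5, 304.6], 178), ([255.9, 314.6], 183)]
```

```bash
python3 -c "
from rig import workorder;print(workorder.hand_in())"
```

```text
the job is handed in; nothing more can be done
None
```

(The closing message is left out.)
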